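# Set a glass plate to the line of a scoring jig and clamp it lightly

### The job

Set the glass plate up for scoring: on the jig, slide it to the right until it lies square against the fence, push it along the fence away from you until its far edge meets the scribed line (nothing stops it there), then swing the raised hold-down arm down until its rubber foot grips the plate with a light, steady force of about 4 to 10 N, and let go. The glass is thin: never bear on it with more than 15 N, with fingertips or foot. Leave the other things on the bench alone.

Things in the scene. Friction and masses are not known exactly. Their poses are not given: they have to be found in the camera images.
- jig: grey board 184 x 250 x 18 mm, fixed, placed and turned differently each time. Origin on the bench under it; x to the right towards the fence, y away from the robot along the fence, z up. Its smooth hard top, the bed, is 18 mm above the bench. The aluminium fence along its right side stands 5 mm above the bed, its inner face at x = +55 mm; the ticks on it are only a scale
- line_at_fence (a point): the point on the bed where the scribed line meets the fence's inner face (jig x +55, y +60, z +18 mm); axes as the jig's. The line is a straight dark line 1.5 mm wide across the bed near its far end, square to the fence, along jig x at jig y = +60 mm
- plate_center (a point): middle of the top face (20 mm above the bench) of the white glass plate, 100 x 100 x 2 mm, 60 g, loose on the bed, its x and y near the jig's. It starts some mm off the fence, a few degrees askew, 20 to 50 mm short of the line. Shut fingertips bearing on its face with 3 to 10 N carry it along; it is hard, each mm too deep adds 20 N. No reading while touched
- plate_far (a point): middle of the plate's far edge (50 mm in the plate's +y from plate_center, at the top face): the edge to bring to the line. Glass on the bed has a friction of about 0.3. Measured heights can be a mm off, so feel for the glass. An askew plate squares itself on the fence best when borne on well away from the corner that meets the fence first
- corner_far (a point): the plate's far right corner (plate x +50, y +50 mm from plate_center): touches the fence when the plate is home
- corner_near (a point): the plate's near right corner (plate x +50, y -50 mm from plate_center): touches the fence when the plate is home
- bar (a joint): angle of the steel hold-down arm (16 mm wide, 8 mm thick, 159 mm long) about its level hinge right of the fence, along jig y: 0 = level, across the plate; grows as raised. Starts about upright (1.55 to 1.7, stop at 1.75). The hinge is stiff: about 5 N at the knob turns it, it stays where left and keeps the foot pressed on when let go. The foot meets the glass somewhere between 0.02 and 0.19
- bar_hinge (a point): the hold-down arm's hinge axis at mid-arm (jig x +79, y +2 mm, 30 mm above the bench). Under the arm, 75 mm from this axis, a domed rubber foot 16 mm across sits on a screw; how far the screw was last turned down (0 to 12 mm) is not known, so feel for the contact. The foot is sprung, 12 N per mm; 1 N more at the knob is 1.9 N more under the foot
- knob (a point): middle of the arm's black round knob, 20 mm across, 19 mm long, on its upper side near the free end. Arm level: 143 mm from bar_hinge in jig -x and 16 mm above it. Arm upright: about 0.17 m above the bench, pointing right, away from the plate. It can be pinched from above across jig y (firmly, 30 N) and led round the hinge with the gripper kept upright
- slide_packet: small carton of slides 28 x 78 x 22 mm, right of the jig; not part of the job
- forceps: steel forceps 118 mm long lying right of the jig; not part of the job
- timer: bench timer 66 x 66 x 18 mm left of the jig; not part of the job
Not all that is in view belongs to the job. There is more than one size of the part that bears plate_center; the job needs the smallest.

How it is judged (in metres and radians):
On the way, in this order (a step that is already met when the one before it is completed fails the run):
1. the plate lies square against the fence with its far edge on the scribed line, the arm still up (y of plate_far in the frame of line_at_fence between -0.002 and 0.002 m and x of each of corner_far, corner_near in the frame of line_at_fence above -0.002 m and height (world z) of plate_center below 0.0225 m and value of joint bar above 0.5 rad), for 0.2 s.
2. the arm's foot grips the plate with over 3 N (contact force between bar and plate above 3 N), for 0.2 s.
At the end, for the whole second after the job is handed in: The plate's far edge is within 2 mm of the middle of the scribed line, both right-hand corners of the plate are within 2 mm of the fence, the plate lies flat on the bed, and the arm's foot, let go of, still bears on the plate with over 3 N (y of plate_far in the frame of line_at_fence between -0.002 and 0.002 m and x of each of corner_far, corner_near in the frame of line_at_fence above -0.002 m and height (world z) of plate_center below 0.0225 m and contact force between bar and plate above 3 N); the robot touches nothing.
It fails at once if the fingers bear on the glass with more than 15 N (contact force between the arm and plate above 15 N).
It fails at once if the arm's foot bears on the glass with more than 15 N (contact force between bar and plate above 15 N).
It fails at once if the slide packet, forceps or timer is moved by more than 15 mm (distance of any of slide_packet, forceps, timer from where it was at the start of the episode above 0.015 m).
It also fails if it takes over 72 s, if anything falls off the work surface, if the arm or the gripper's body presses on something with over 40 N, if the wrist force passes 120 N, or if a joint passes its speed limit or range.

### The arm

A 6-joint arm with a two-finger parallel gripper is mounted at the origin on a cart in front of the work surface, level with it; the furniture and walls round the work are solid. World frame = base frame: x ahead of the robot, y to its left, z up, the work surface at z = 0. Lengths are in mm, angles in rad, forces in N, time in s.
With the tool pointing down it reaches from about 400 to 825 mm from the base axis. Payload 7 kg.
Tool frame: the origin (TCP) lies at the very end of the fingers, on their centre line; the grasp point (between the pads) lies 19 mm behind it; z points along the fingers, y is the direction in which the jaws open and shut (so a half turn about z gives the same grasp; the last joint's range is limited). The gripper opens to 88 mm and grips with 3 to 60 N. Pads are 19 mm wide; open, the fingers measure 130 mm over their backs; the gripper's body (78 mm by 193 mm) begins 47 mm behind the grasp point.
Start: joints at [-0.938, 0.359, 0.012, 0, -1.224, -0.288], TCP at [228.128, -635.258, 226.561] pointing down, gripper open.
Joint ranges: [-3.07, 3.07], [-1.43, 2.12], [-1.02, 1.25], [-3.03, 1.67], [-3.05, -0], [-3.03, 3.03]. Speed limits (rad/s): [2.39, 2.39, 3.01, 3.14, 3.14, 3.14].

### API

Orientations are given as a unit quaternion [x, y, z, w].
In Python, from plant import bot gives the robot as it stands. Calls block until the motion is done:
- bot.move_ptp(position, orientation): joint-space move of the TCP to a pose.
- bot.line_to(position, velocity=150, ori=None): straight line of the TCP; ori=None keeps the orientation; velocity is the mean speed in mm/s.
- bot.move_joints(angles): joint-space move.
- bot.move_gripper(opening, force=None): finger opening in mm; force is the grip in N (None keeps the last); returns when the fingers have stopped.
- bot.pause(seconds).
- bot.solve_ik(position, orientation): joint angles nearest the present ones, or None.
- bot.read_state(): the state.
- bot.camera(name): name is "scene" or "top" or "wrist"; returns the picture (420x560x3 uint8, red, green, blue); there is no depth.
- bot.get_calibration(name): a dict with "fx", "fy", "cx", "cy" (pixels), "view" (4x4, takes a point from world to camera coordinates); the wrist camera has in their place "T_tool_cam" (4x4, takes a point from camera to tool coordinates, whose origin is the TCP and whose axes are the flange's). Camera axes: x right, y up, looking along -z (the intrinsics and any distortion apply to the point x, -y, -z); pixel columns grow to the right and rows downward; lengths in mm; the calibration is good to about 2 mm. A picture is of the moment at which its call begins: read the wrist's pose just before it. get_calibration takes no time and is no camera call.
A pose or a line that the arm cannot do raises bot.Unreachable and nothing moves.
- bot.close_job(): hands the job in, once; it reports no verdict.
The state is a dict: "t": time; "joint_pos": joint angles; "qvel": joint speeds; "tau": joint torques, N m; "tcp_pos": TCP position; "eef_rot": TCP orientation; "contact_force": force on the tool from outside, world axes, zero at the start; "moment": the same for the moment, N m; "width": finger opening in mm.
Only numpy, scipy, OpenCV 4.12 (cv2) and the standard library are available. Lean on these libraries where they do the work, as an engineer would, in place of code of your own. Each camera call takes 0.05 s, during which the arm holds its last target. There are 200 camera calls.

## Working session

There is one attempt and no reset: what is moved stays moved. The work goes in short steps, each a Python script; the robot and the scene stay as the last script left them, time stands still between calls to the robot, and variables do not carry over. Pictures are saved under pics/ and viewed, about 8 in all and at most 12, crops included, and the job is handed in when it is done.

```bash
ls; mkdir -p pics; python3 - <<'E'
from plant import bot
import cv2,numpy as np
s=bot.read_state();print({k:np.round(v,3).tolist() for k,v in s.items()})
for n in("scene","top","wrist"):
    im=bot.camera(n);cv2.imwrite(f"pics/{n}0.png",im[:,:,::-1]);c=bot.get_calibration(n)
    print(n,{k:np.round(v,3).tolist() for k,v in c.items()})
E
```

```text
pics
{'t': 0.0, 'joint_pos': [-0.938, 0.359, 0.011, -0.0, -1.224, -0.288], 'qvel': [0.001, 0.0, 0.001, 0.001, 0.002, 0.0], 'tau': [-0.001, -58.271, 29.305, 6.997, 0.007, -0.0], 'tcp_pos': [227.962, -634.828, 225.622], 'eef_rot': [-0.171, 0.985, 0.001, -0.0], 'contact_force': [0.407, -0.266, 0.019], 'moment': [-0.01, -0.022, -0.014], 'width': 87.65}
scene {'fx': 503.177, 'fy': 503.177, 'cx': 282.454, 'cy': 215.738, 'view': [[0.881, -0.472, -0.013, -471.224], [0.307, 0.552, 0.775, -184.663], [-0.359, -0.687, 0.632, -1549.642], [0.0, 0.0, 0.0, 1.0]]}
top {'fx': 409.284, 'fy': 409.284, 'cx': 278.366, 'cy': 210.324, 'view': [[-0.013, -1.0, -0.003, -29.176], [0.994, -0.013, 0.104, -498.417], [-0.104, -0.002, 0.995, -1119.244], [0.0, 0.0, 0.0, 1.0]]}
wrist {'fx': 311.899, 'fy': 311.899, 'cx': 283.77, 'cy': 206.816, 'T_tool_cam': [[0.0, 0.959, 0.284, 77.453], [1.0, -0.0, 0.0, 1.047], [0.0, 0.284, -0.959, -158.59], [0.0, 0.0, 0.0, 1.0]]}
```

View pics/top0.png

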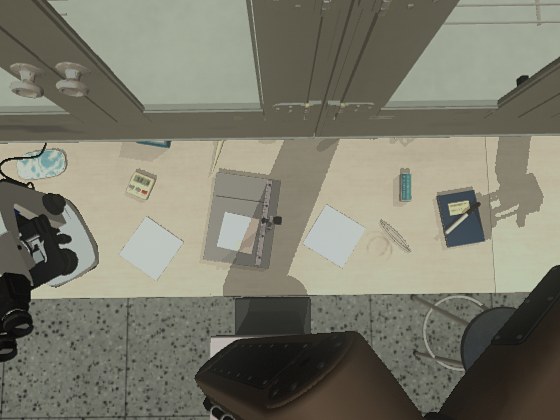

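View pics/scene0.png

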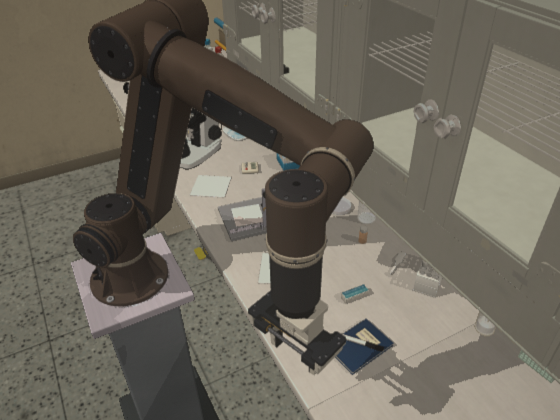

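The candidates for the plate in top0 are the white squares at (152,247), (235,232) and (334,236). The one at (235,232) is the smallest and lies on the jig. The jig is near (242,220), the raised arm near (272,220), the timer at (141,183), and the forceps at (395,235). I'll go close with the wrist camera to check this.

```bash
cat > h.py <<'E'
from plant import bot
import numpy as np, cv2, json
from scipy.spatial.transform import Rotation as R
def cam_pose(name,s=None):
    c=bot.get_calibration(name)
    if name=="wrist":
        T=np.eye(4);T[:3,:3]=R.from_quat(s["eef_rot"]).as_matrix();T[:3,3]=s["tcp_pos"]
        return c,T@np.array(c["T_tool_cam"])
    return c,np.linalg.inv(np.array(c["view"]))
def pix2w(c,T,uv,z):
    uv=np.atleast_2d(uv).astype(float)
    d=np.c_[(uv[:,0]-c["cx"])/c["fx"],-(uv[:,1]-c["cy"])/c["fy"],-np.ones(len(uv))]@T[:3,:3].T
    o=T[:3,3];return o+d*((z-o[2])/d[:,2])[:,None]
def w2pix(c,T,P):
    p=(np.atleast_2d(P)-T[:3,3])@T[:3,:3]
    return np.c_[c["cx"]+c["fx"]*p[:,0]/-p[:,2],c["cy"]-c["fy"]*p[:,1]/-p[:,2]]
def quat(yaw):  # tool down, tool x at world yaw
    x=np.array([np.cos(yaw),np.sin(yaw),0]);z=np.array([0,0,-1.]);return R.from_matrix(np.c_[x,np.cross(z,x),z]).as_quat()
def shot(fn):
    s=bot.read_state();im=bot.camera("wrist")
    cv2.imwrite(f"pics/{fn}.png",im[:,:,::-1]);json.dump({k:np.array(s[k]).tolist() for k in("tcp_pos","eef_rot")},open(f"pics/{fn}.json","w"));return im,s
def load(fn):
    s=json.load(open(f"pics/{fn}.json"));c,T=cam_pose("wrist",s);return cv2.imread(f"pics/{fn}.png"),c,T
E
python3 - <<'E'
from h import *
c,T=cam_pose("top")
px=[(217,170),(281,181),(270,270),(204,263),(235,232),(268,180),(262,268)]
W=pix2w(c,T,px,18);print(W.round(0))
cen=W[:4].mean(0);print(cen)
# fence approx dir
d=W[5]-W[6];print(np.degrees(np.arctan2(d[1],d[0])))
for yaw in(np.pi/2,-np.pi/2,np.pi/2-.1,-np.pi/2-.1): 
    for off in (-80,0,80):
        print(yaw,off,bot.solve_ik([cen[0],cen[1]+off,260],quat(yaw)))
E
```

```text
[[617. 138.  18.]
 [582. -44.  18.]
 [333. -10.  18.]
 [354. 173.  18.]
 [439.  87.  18.]
 [586.  -7.  18.]
 [338.  12.  18.]]
[471.48304633  64.08129392  18.        ]
-4.434617311030386
1.5707963267948966 -80 [ 0.38494618 -0.0053886  -0.36316757  0.         -1.21301736  2.75664648]
1.5707963267948966 0 [ 5.49983253e-01  2.00786884e-03 -3.55788417e-01  0.00000000e+00
 -1.21300004e+00  2.59160940e+00]
1.5707963267948966 80 [ 0.69616953  0.032928   -0.32412018  0.         -1.21374814  2.44542313]
-1.5707963267948966 -80 [ 0.38494618 -0.0053886  -0.36316757  0.         -1.21301736 -0.38494618]
-1.5707963267948966 0 [ 0.54998325  0.00200787 -0.35578842  0.         -1.21300004 -0.54998325]
-1.5707963267948966 80 [ 0.69616953  0.032928   -0.32412018  0.         -1.21374814 -0.69616953]
1.4707963267948965 -80 [ 0.38494618 -0.0053886  -0.36316757  0.         -1.21301736  2.65664648]
1.4707963267948965 0 [ 5.49983253e-01  2.00786884e-03 -3.55788417e-01  0.00000000e+00
 -1.21300004e+00  2.49160940e+00]
1.4707963267948965 80 [ 0.69616953  0.032928   -0.32412018  0.         -1.21374814  2.34542313]
-1.6707963267948966 -80 [ 0.38494618 -0.0053886  -0.36316757  0.         -1.21301736 -0.48494618]
-1.6707963267948966 0 [ 0.54998325  0.00200787 -0.35578842  0.         -1.21300004 -0.64998325]
-1.6707963267948966 80 [ 0.69616953  0.032928   -0.32412018  0.         -1.21374814 -0.79616953]
```

```bash
python3 - <<'E'
from h import *
th=np.radians(-7.7); J=np.array([471,64]); ey=np.array([np.cos(th),np.sin(th)]);ex=np.array([np.sin(th),-np.cos(th)])
p=J+ex*-30+ey*10
bot.move_ptp([*p,240],quat(th+np.pi/2)); bot.pause(.3)
shot("w1");s=bot.read_state();print(s["t"],s["tcp_pos"],s["contact_force"])
E
```

```text
3.225 [485.00273907  92.20890602 239.97151629] [-1.01490998  0.3018316   0.05887055]
```

View pics/w1.png

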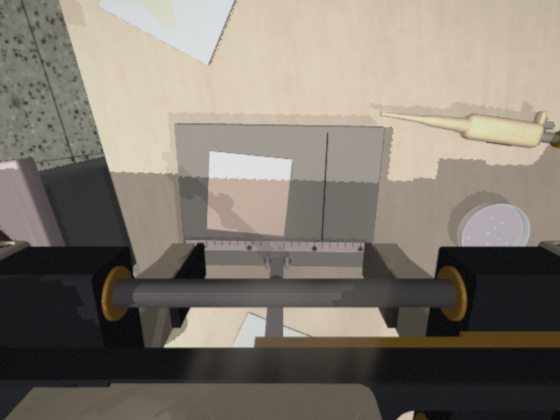

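The wrist view shows the smallest plate on the jig at px (208-292, 152-240). The scribed line runs from (327,135) to (323,240), and the fence's inner face is near row 240. I'll zoom in.

```bash
python3 - <<'E'
from h import *
im,c,T=load("w1")
cv2.imwrite("pics/w1c.png",cv2.resize(im[115:275,165:395],None,fx=3.4,fy=3.4,interpolation=cv2.INTER_CUBIC))
E
```

```text
(no output)
```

View pics/w1c.png

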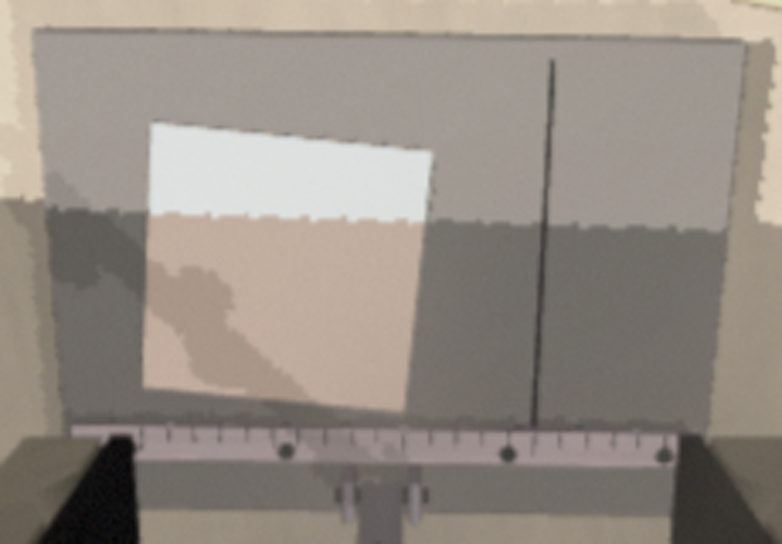

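The crop shows plate corners at (151,122), (432,150), (407,411) and (144,388). The far right corner is nearest the fence. The line runs (552,60) to (534,425), and the fence's top inner edge runs (72,424) to (678,431).

```bash
python3 - <<'E'
from h import *
im,c,T=load("w1")
f=lambda L,z: pix2w(c,T,(np.array(L)+.5)/3.4-.5+[165,115],z)[:,:2]
P=f([(151,122),(432,150),(407,411),(144,388)],20)
L=f([(552,60),(534,425)],18);F=f([(72,424),(678,431)],23);Jc=f([(35,30),(745,41)],18)
ang=lambda d:np.degrees(np.arctan2(d[1],d[0]))
print("sides",[np.linalg.norm(P[i]-P[(i+1)%4]).round(1) for i in range(4)],"board",np.linalg.norm(Jc[1]-Jc[0]))
print("line dir+90",ang(L[1]-L[0])+90,"fence",ang(F[1]-F[0]),"board",ang(Jc[1]-Jc[0]))
th=np.radians(np.mean([ang(F[1]-F[0]),ang(Jc[1]-Jc[0]),ang(L[1]-L[0])+90]))
ey=np.array([np.cos(th),np.sin(th)]);ex=np.array([np.sin(th),-np.cos(th)])
print("fence x", F@ex,"left edge x",Jc@ex,"line y",L@ey,"board y",Jc@ey)
x0=(F@ex).mean()-55;y0=(L@ey).mean()-60
J=x0*ex+y0*ey;print("th",th,"J",J)
print("plate jig",np.c_[(P-J)@ex,(P-J)@ey].round(1), "center",((P-J)@np.c_[ex,ey]).mean(0))
e=P[1]-P[0]+P[2]-P[3];print("plate askew deg",ang(e)-np.degrees(th))
json.dump(dict(th=th,J=J.tolist()),open("jig.json","w"))
E
```

```text
sides [np.float64(99.9), np.float64(100.0), np.float64(100.4), np.float64(100.6)] board 246.59396908758393
line dir+90 -8.381862549305097 fence -8.458552957470195 board -8.594793316995695
fence x [-83.27043582 -83.3505214 ] left edge x [-228.19545242 -227.69452294] line y [515.82757797 516.05899135] board y [336.0297986  582.62325889]
th -0.14797604663570596 J [471.35253916  69.57622546]
plate jig [[-59.  -81. ]
 [-50.4  18.5]
 [ 49.3  11. ]
 [ 41.2 -89.1]] center [ -4.74221058 -35.15180797]
plate askew deg -4.776664272187414
```

```bash
cat >> h.py <<'E'
try:
    _j=json.load(open("jig.json"));th=_j["th"];J=np.array(_j["J"])
    ey=np.array([np.cos(th),np.sin(th)]);ex=np.array([np.sin(th),-np.cos(th)])
except FileNotFoundError: pass
Q=quat(th+np.pi/2)
jw=lambda x,y,z:np.array([*(J+x*ex+y*ey),z])
def w2j(p): d=np.array(p[:2])-J;return np.array([d@ex,d@ey,p[2]])
def frc(F0,n=3):
    f=[]
    for _ in range(n): f.append(bot.read_state()["contact_force"]);bot.pause(.01)
    f=np.mean(f,0)-F0;return np.array([f[:2]@ex,f[:2]@ey,f[2]])
def touch(x,y,z,F0,fz=4,zmin=16):
    while z>zmin:
        bot.line_to(jw(x,y,z),15);f=frc(F0)
        if f[2]>fz or np.linalg.norm(f)>10: return z,f
        z-=.3 if f[2]<.8 else .1
    raise SystemExit("no contact")
def drag(a,b,z,F0,step=2,v=25,want=6.,stop=None):
    a=np.array(a,float);b=np.array(b,float);n=int(np.ceil(np.linalg.norm(b-a)/step))
    for i in range(1,n+1):
        p=a+(b-a)*i/n;bot.line_to(jw(*p,z),v);f=frc(F0,2)
        print(np.r_[p,z].round(2),f.round(1),end=" | ")
        if np.linalg.norm(f)>13: z+=.4;bot.line_to(jw(*p,z),20);print("HIGH")
        z+=np.clip((f[2]-want)/25,-.12,.15)
        if stop and stop(f): break
    return p,z
E
python3 - <<'E'
from h import *
print(bot.solve_ik(jw(-22,-64,20),Q),bot.solve_ik(jw(-22,-95,20),Q),w2j(bot.read_state()["tcp_pos"]))
bot.move_gripper(0,20)
bot.line_to(jw(-22,-64,60),200,Q);bot.line_to(jw(-22,-64,26),80);bot.pause(.3)
F0=np.mean([bot.read_state()["contact_force"] for _ in range(3)],0)
z,f=touch(-22,-64,23,F0);s=bot.read_state()
print(F0,z,f,w2j(s["tcp_pos"]),s["t"]);json.dump(dict(F0=F0.tolist(),z=z),open("st.json","w"))
E
```

```text
[ 0.71033135  0.21018644 -0.78588543  0.         -0.57472446  2.28328526] [ 0.77709228  0.16820708 -0.84699386  0.         -0.55559539  2.21652433] [-24.39787857  10.16413831 239.97151629]
[-0.54706102 -0.02906988  0.86287261] 19.999999999999993 [ 0.27907866 -1.07535773  5.69510498] [-22.05717513 -63.94372486  20.28786654] 9.775
```

```bash
python3 - <<'E'
from h import *
st=json.load(open("st.json"));F0=np.array(st["F0"])
p,z=drag((-22,-64),(-8,-64),st["z"],F0,stop=lambda f:np.linalg.norm(f[:2])>6)
s=bot.read_state();print("\n",w2j(s["tcp_pos"]),s["t"]);json.dump(dict(F0=F0.tolist(),z=z,p=p.tolist()),open("st.json","w"))
E
```

```text
[-20. -64.  20.] [-0.2 -0.   5.1] | [-18.   -64.    19.97] [-1.   0.7  4.8] | [-16.   -64.    19.92] [-1.   0.8  4.2] | [-14.   -64.    19.84] [-1.1  0.9  5.1] | [-12.   -64.    19.81] [-1.4  1.3  5.3] | [-10.   -64.    19.78] [-1.8  1.4  5.4] | [ -8.   -64.    19.76] [-1.4  1.4  5.4] | 
 [ -8.72618993 -63.08017776  20.27147229] 11.6417
```

```bash
python3 - <<'E'
from h import *
st=json.load(open("st.json"));F0=np.array(st["F0"])
p,z=drag(st["p"],(-3,-64),st["z"],F0,step=1,stop=lambda f:f[0]<-3.5)
x,y=p;bot.line_to(jw(x,y,23),60);bot.pause(.1);bot.line_to(jw(-45,10,200),250);bot.pause(.3)
im,s=shot("w2");print(w2j(s["tcp_pos"]),s["t"])
cv2.imwrite("pics/w2c.png",cv2.resize(im[100:275,150:410,::-1],None,fx=3,fy=3,interpolation=cv2.INTER_CUBIC))
E
```

```text
[ -7.   -64.    19.74] [-1.3  1.2  5.5] | [ -6.   -64.    19.71] [-2.4  0.7  5.9] | [ -5.   -64.    19.71] [-2.9  0.7  5.4] | [ -4.   -64.    19.69] [-2.5  0.8  5.5] | [ -3.   -64.    19.67] [-3.1  0.5  5.1] | [-44.7169522    9.57006375 199.34534107] 14.5583
```

View pics/w2c.png

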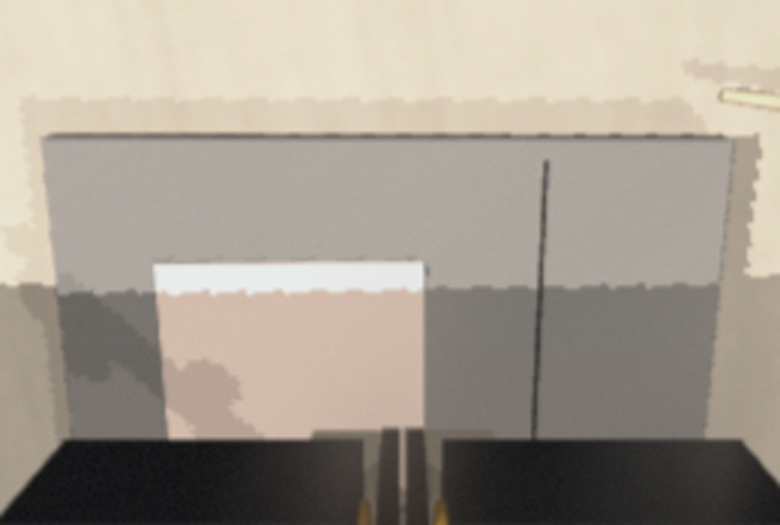

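The crop shows the plate's left edge from (154,264) to (424,262), nearly parallel to the board edge from (44,137) to (732,137). Its far edge is near column 425 and the line runs (546,160) to (534,438). The shut fingers hide the fence.

```bash
python3 - <<'E'
from h import *
im,c,T=load("w2")
f=lambda L,z: np.array([w2j(p) for p in pix2w(c,T,(np.array(L)+.5)/3-.5+[150,100],z)]).round(1)
print("plate left edge",f([(154,264),(424,262.5)],20),"far edge low",f([(425,425)],20))
print("line",f([(546,160),(534,438)],18),"board",f([(44,139),(732,138.5)],18))
E
```

```text
plate left edge [[-44.1 -83.4  20. ]
 [-44.6  16.5  20. ]] far edge low [[20.2 17.3 20. ]]
line [[-82.   60.3  18. ]
 [ 26.5  60.3  18. ]] board [[ -89.5 -119.9   18. ]
 [ -89.7  126.5   18. ]]
```

```bash
python3 - <<'E'
from h import *
st=json.load(open("st.json"))
bot.line_to(jw(-10,-58,40),250);bot.line_to(jw(-10,-58,24),80);bot.pause(.3)
F0=np.mean([bot.read_state()["contact_force"] for _ in range(3)],0)
z,f=touch(-10,-58,21.5,F0);print(z,f)
p,z=drag((-10,-58),(-8.5,-53),z,F0,step=2.6)
p,z=drag(p,(-8.5,-16),z,F0,step=2.5)
s=bot.read_state();print("\n",w2j(s["tcp_pos"]))
bot.line_to(jw(*p,23),60)
# open fingers a little aside for a clear view
bot.line_to(jw(-60,30,200),300);bot.pause(.25)
im,s=shot("w3");print(w2j(s["tcp_pos"]),s["t"])
cv2.imwrite("pics/w3c.png",cv2.resize(im[90:275,150:410,::-1],None,fx=3,fy=3,interpolation=cv2.INTER_CUBIC))
E
```

```text
19.999999999999996 [ 0.42128174 -1.00035009  5.64060792]
[ -9.5  -56.33  20.  ] [-0.1 -0.4  5.1] | [ -9.   -54.67  19.96] [-0.9 -0.3  5.2] | [ -8.5  -53.    19.93] [-0.3 -0.   6.1] | [ -8.5  -50.53  19.94] [-0.6 -0.2  5.3] | [ -8.5  -48.07  19.91] [-0.4  0.7  5.4] | [ -8.5  -45.6   19.89] [-0.3  0.9  5.2] | [ -8.5  -43.13  19.85] [ 0.2 -0.1  6.3] | [ -8.5  -40.67  19.87] [-0.3  0.1  5.7] | [ -8.5  -38.2   19.86] [ 0.7 -0.1  6.1] | [ -8.5  -35.73  19.86] [-0.8 -0.4  6.6] | [ -8.5  -33.27  19.88] [-0.5  0.3  5. ] | [ -8.5  -30.8   19.84] [-0.7 -0.3  6.1] | [ -8.5  -28.33  19.85] [-0.1  0.1  6.3] | [ -8.5  -25.87  19.86] [ 0.4 -0.4  7.2] | [ -8.5  -23.4   19.91] [-0.5  0.8  5.7] | [ -8.5  -20.93  19.9 ] [-0.5  0.   5.4] | [ -8.5  -18.47  19.87] [-0.4 -0.5  5.6] | [ -8.5  -16.    19.86] [0.4 0.3 6.4] | 
 [ -8.85002749 -15.51727015  20.27858941]
[-59.44507853  29.44693799 198.97396423] 23.9167
```

View pics/w3c.png

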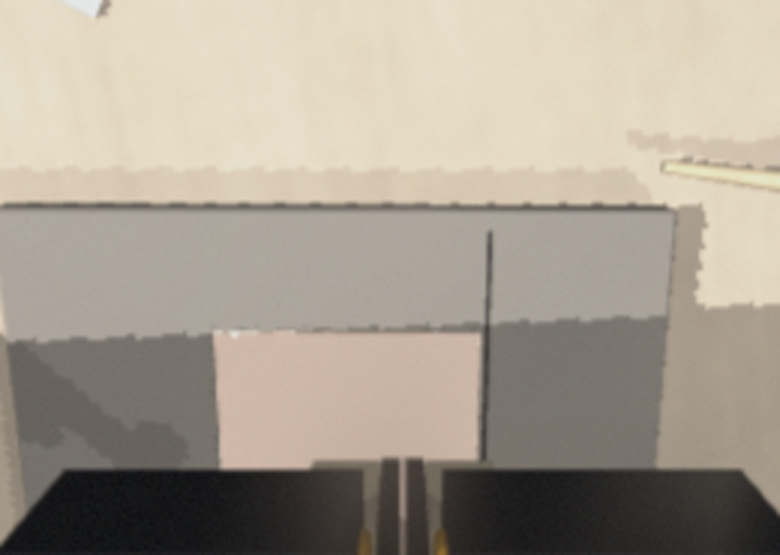

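The crop shows the plate's far edge near column 480 and the line near column 487, so the gap is about 2 mm. Its left edge runs (214,333) to (480,331) and is square. I'll measure this to sub-pixel.

```bash
cat >> h.py <<'E'
def measure(fn):
    """line y, plate far-edge y per row, plate left-edge x per column (jig mm)"""
    im,c,T=load(fn);g=cv2.cvtColor(im,cv2.COLOR_BGR2GRAY).astype(float)
    out=[]
    for x in np.arange(-35,6,5.):
        u,v=w2pix(c,T,[jw(x,60,18)])[0];r=int(round(v));a=int(round(u))-8;row=g[r-1:r+2].mean(0)
        w=row[a:a+17];k=a+4+int(np.argmin(w[4:14]))
        q=np.arange(k-1,k+2);d=np.clip(row[k+3:k+6].mean()-row[q],0,None)
        ul=(q*d).sum()/d.sum()
        lo=row[k-3:k+1].min();seg=row[k-12:k+1];hi=np.median(row[k-14:k-8]);bg=row[k+4:k+8].mean();m=(hi+bg)/2
        i=np.where(seg>m)[0].max();ue=k-12+i+(seg[i]-m)/(seg[i]-seg[i+1])
        out.append([x,w2j(pix2w(c,T,[(ul,r)],18)[0])[1],w2j(pix2w(c,T,[(ue,r)],20)[0])[1]])
    return np.array(out).round(2)
E
python3 - <<'E'
from h import *
print(measure("w3"))
im,c,T=load("w3");g=cv2.cvtColor(im,cv2.COLOR_BGR2GRAY)
u,v=w2pix(c,T,[jw(-20,60,18)])[0];r=int(round(v));print(u,r,g[r,int(u)-14:int(u)+10])
f=lambda L,z: np.array([w2j(p) for p in pix2w(c,T,(np.array(L)+.5)/3-.5+[150,90],z)]).round(1)
print("left edge",f([(214,333),(480,331.5)],20))
E
```

```text
[[-35.    60.13  57.4 ]
 [-30.    60.18  57.44]
 [-25.    60.25  57.35]
 [-20.    60.07  57.15]
 [-15.    60.13  57.29]
 [-10.    59.84  57.02]
 [ -5.    59.91  57.16]
 [  0.    59.9   57.33]
 [  5.    59.98  57.15]]
311.39302319892965 220 [185 185 186 186 187 185 186 186 186 188 187 184 150 121  81  88 110 116
 116 118 117 117 117 116]
left edge [[-43.9 -42.2  20. ]
 [-44.4  57.3  20. ]]
```

```bash
python3 - <<'E'
from h import *
bot.line_to(jw(-10,-20,40),250);bot.line_to(jw(-10,-20,24),80);bot.pause(.3)
F0=np.mean([bot.read_state()["contact_force"] for _ in range(3)],0)
z,f=touch(-10,-20,21.2,F0);print(z,f)
p,z=drag((-10,-20),(-9.5,-16.6),z,F0,step=1)
bot.line_to(jw(*p,23),60)
bot.line_to(jw(-60,30,200),300);bot.pause(.25)
im,s=shot("w4");print(s["t"])
print(measure("w4"))
cv2.imwrite("pics/w4c.png",cv2.resize(im[90:275,150:410,::-1],None,fx=3,fy=3,interpolation=cv2.INTER_CUBIC))
im,c,T=load("w4");g=cv2.cvtColor(im,cv2.COLOR_BGR2GRAY)
u,v=w2pix(c,T,[jw(-20,60,18)])[0];r=int(round(v));print(u,r,g[r,int(u)-14:int(u)+10])
E
```

```text
19.999999999999996 [-0.07465182 -1.5823842   5.42062065]
[ -9.88 -19.15  20.  ] [ 0.  -1.8  5.2] | [ -9.75 -18.3   19.97] [-0.3 -1.7  4.6] | [ -9.62 -17.45  19.91] [-0.5 -1.5  5.9] | [ -9.5  -16.6   19.91] [-1.  -1.1  5.7] | 29.275
[[-35.      nan  61.14]
 [-30.    65.03  60.98]
 [-25.      nan  61.02]
 [-20.      nan  60.97]
 [-15.      nan  60.74]
 [-10.    64.44  60.9 ]
 [ -5.    63.65  60.65]
 [  0.    63.56  60.85]
 [  5.    64.87  61.05]]
311.3725485429225 220 [186 185 185 185 186 186 187 186 185 186 188 188 187 187 186 164 131 118
 118 118 117 116 117 117]h.py:58: RuntimeWarning: invalid value encountered in scalar divide
  ul=(q*d).sum()/d.sum()
```

View pics/w4c.png

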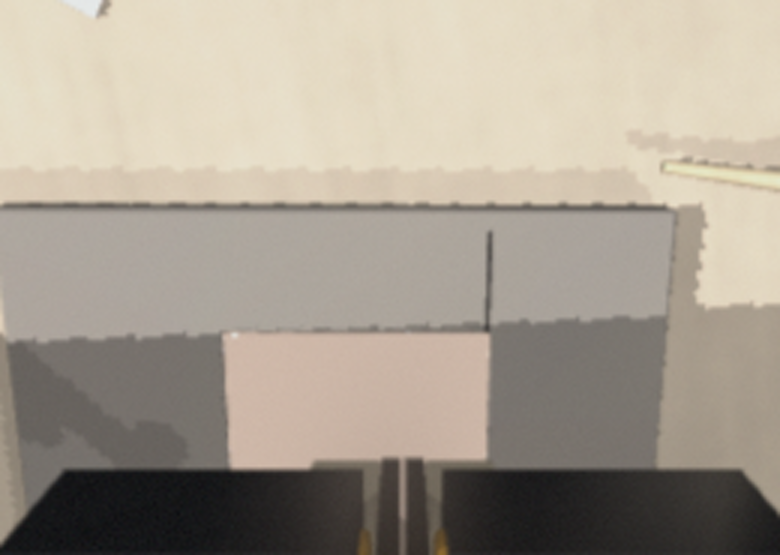

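The far edge is now about 0.9 mm past the line's middle and the line is just covered at every row. That is within ±2 mm. The left edge still runs parallel, from (223,333) to (490,331). Next is the arm, so I'll find the raised knob in the first top picture.

```bash
python3 - <<'E'
from h import *
im=cv2.imread("pics/top0.png");c,T=cam_pose("top")
kn=lambda a:jw(79-143*np.cos(a)+16*np.sin(a),2,30+143*np.sin(a)+16*np.cos(a))
for a in(1.55,1.6,1.65,1.7,1.75): print(a,w2j(kn(a)).round(1),w2pix(c,T,[kn(a)]).round(1))
print("line ends",w2pix(c,T,[jw(-80,60,18),jw(55,60,18),jw(55,-120,23),jw(79,2,30)]).round(1))
cv2.imwrite("pics/top0c.png",cv2.resize(im[165:275,200:300],None,fx=5.4,fy=5.4,interpolation=cv2.INTER_CUBIC))
E
```

```text
1.55 [ 92.    2.  173.3] [[272.7 219.7]]
1.6 [ 99.2   2.  172.5] [[275.6 220.1]]
1.65 [106.3   2.  171.3] [[278.5 220.6]]
1.7 [113.3   2.  169.7] [[281.3 221. ]]
1.75 [120.2   2.  167.9] [[284.1 221.4]]
line ends [[216.2 195.8]
 [263.4 202.2]
 [254.3 265.9]
 [268.9 223.3]]
```

View pics/top0c.png

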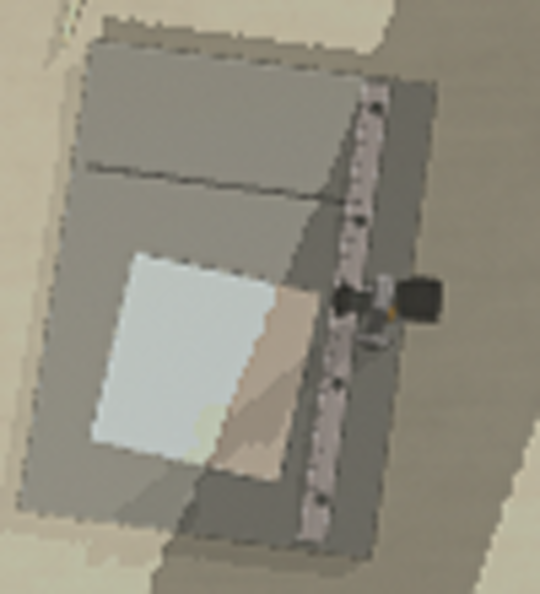

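The knob sits at crop (419,300), which is px (277.6,220.5), so bar ≈ 1.63 rad. That puts the knob at jig (104, 2, 172). The line and fence reproject within 1 px. I'll pinch it now.

```bash
cat >> h.py <<'E'
H=np.array([79.,30.]);G=16.
def arc(Rr,phi,y=2.): # grasp point in jig xz polar about the hinge -> world TCP
    return jw(H[0]-Rr*np.cos(phi),y,H[1]+Rr*np.sin(phi)-G)
E
python3 - <<'E'
from h import *
bot.line_to(jw(-20,10,235),250);bot.line_to(jw(104,2,235),250)
bot.move_gripper(60);bot.line_to(jw(104,2,190),150);bot.pause(.2)
F0=np.array(bot.read_state()["contact_force"]);print("F0",F0)
bot.line_to(jw(104,2,155.6),60);print(frc(F0))
bot.move_gripper(0,30);bot.pause(.2);s=bot.read_state();p=w2j(s["tcp_pos"])
print("width",s["width"],p,frc(F0),s["t"])
json.dump(dict(F0=F0.tolist()),open("st.json","w"))
E
```

```text
F0 [-0.78200465  0.44091897  0.7300633 ]
[-0.08107695  0.67201595 -0.84140898]
width 18.766233864217188 [103.90749167   2.57198    155.72535267] [ 1.63647815  5.9333363  -3.84545116] 33.8
```

```bash
python3 - <<'E'
from h import *
F0=np.array(json.load(open("st.json"))["F0"])
p=w2j(bot.read_state()["tcp_pos"]);d=np.array([H[0]-p[0],p[2]+G-H[1]]);Rr=np.hypot(*d);phi=np.arctan2(d[1],d[0]);off=np.arctan2(16,143)
y=2.7;n=0;dr=0.
while phi-off>.26:
    phi-=.055;bot.line_to(arc(Rr+dr,phi,y),90);n+=1
    f=frc(F0,1);t=np.array([np.sin(phi),np.cos(phi)]);r=np.array([-np.cos(phi),np.sin(phi)])
    ft=-(f[[0,2]]@t); fr=f[[0,2]]@r   # t: raising-side tangent (+x,+z); 
    if n%3==0: print(round(phi-off,3),"F",f.round(1),"tan",round(f[0]*np.sin(phi)+f[2]*np.cos(phi),1),"rad",round(fr,1))
    if np.linalg.norm(f)>25: print("STOP",f);break
s=bot.read_state();p=w2j(s["tcp_pos"]);d=np.array([H[0]-p[0],p[2]+G-H[1]])
print(Rr,np.hypot(*d),np.arctan2(d[1],d[0])-off,p,s["width"],s["t"])
json.dump(dict(F0=F0.tolist(),R=Rr,phi=phi,y=y),open("st.json","w"))
E
```

```text
1.468 F [ 0.4  3.  -2.5] tan 0.4 rad -2.5
1.303 F [ 1.9  3.6 -1.6] tan 1.7 rad -1.9
1.138 F [ 0.1  3.9 -1.1] tan -0.2 rad -1.1
0.973 F [-1.6  3.7  0.1] tan -1.4 rad 0.8
0.808 F [-2.1  4.  -0.7] tan -2.1 rad 0.7
0.643 F [-5.3  5.5 -1.7] tan -4.9 rad 2.7
0.478 F [-5.2  6.1 -3. ] tan -5.4 rad 2.7
0.313 F [-4.8  6.4 -3.6] tan -5.3 rad 2.9
143.88968486741987 144.35187829559936 0.2505326475638322 [-55.99867269   2.96565869  65.11578172] 18.143588040224557 40.2833
```

```bash
python3 - <<'E'
from h import *
st=json.load(open("st.json"));F0=np.array(st["F0"]);Rr=144.3;phi=st["phi"];y=3.2;off=np.arctan2(16,143)
h=[]
while phi-off>.0:
    phi-=.005;bot.line_to(arc(Rr,phi,y),20);f=frc(F0,3);h.append(f[2]);
    print(round(phi-off,3),f.round(1),round(float(w2j(bot.read_state()["tcp_pos"])[2]),2),end=" | ")
    if len(h)>9 and f[2]>np.median(h[-9:-1])+1.8: print("RISE");break
s=bot.read_state();p=w2j(s["tcp_pos"]);print(p,s["width"],s["t"])
json.dump(dict(F0=F0.tolist(),R=Rr,phi=phi,y=y,h=h),open("st.json","w"))
E
```

```text
0.253 [-3.9  4.3 -2.3] 64.89 | 0.248 [-4.1  2.9 -0.4] 64.57 | 0.243 [-4.6  1.5  2.7] 64.13 | 0.238 [-4.   0.7  4. ] 63.53 | 0.233 [-4.8  0.1  4.2] 62.84 | 0.228 [-4.3  0.6  4.3] 62.11 | 0.223 [-4.5 -0.2  4.3] 61.42 | 0.218 [-4.1  0.2  4.6] 60.75 | 0.213 [-5.5  0.3  4. ] 60.07 | 0.208 [-4.6 -0.2  3.7] 59.35 | 0.203 [-4.6  0.4  4.4] 58.67 | 0.198 [-4.8  0.6  3.6] 57.98 | 0.193 [-5.1  0.4  3.1] 57.29 | 0.188 [-5.1  0.1  4.1] 56.62 | 0.183 [-4.7  0.5  3.8] 55.91 | 0.178 [-4.7  0.4  3.9] 55.2 | 0.173 [-4.7  0.3  4.4] 54.57 | 0.168 [-4.1 -0.5  6.1] 53.97 | RISE
[-59.68362605   3.08900742  53.9682525 ] 18.8663019107783 45.2333
```

```bash
python3 - <<'E'
from h import *
st=json.load(open("st.json"));F0=np.array(st["F0"]);Rr=st["R"];phi=st["phi"];y=st["y"];off=np.arctan2(16,143)
base=np.mean(st["h"][3:-2]);print("base",base,"now",frc(F0,8))
for _ in range(5):
    f=frc(F0,8)
    if f[2]-base>3.1: break
    phi-=.002;bot.line_to(arc(Rr,phi,y),10)
    print(round(phi-off,4),frc(F0,8).round(2),w2j(bot.read_state()["tcp_pos"]).round(2))
json.dump(dict(F0=F0.tolist(),R=Rr,phi=phi,y=y,base=base),open("st.json","w"));print(bot.read_state()["t"])
E
```

```text
base 4.001418070546209 now [-4.171201   -0.32776362  5.29985243]
0.1665 [-4.28 -0.52  6.59] [-59.72   3.11  53.79]
0.1645 [-4.29 -1.13  7.65] [-59.84   3.13  53.58]
46.1333
```

```bash
python3 - <<'E'
from h import *
s0=bot.read_state()
bot.move_gripper(50);bot.line_to(w2j(s0["tcp_pos"])@np.zeros((3,3))+np.array([*s0["tcp_pos"][:2],120]),80)
bot.line_to(jw(-90,20,215),200);bot.pause(.3)
im,s=shot("w5");print(s["t"],w2j(s["tcp_pos"]))
cv2.imwrite("pics/w5c.png",cv2.resize(im[90:290,120:440,::-1],None,fx=2.5,fy=2.5,interpolation=cv2.INTER_CUBIC))
E
```

```text
48.825 [-89.59448566  19.69555831 214.2901471 ]
```

View pics/w5c.png

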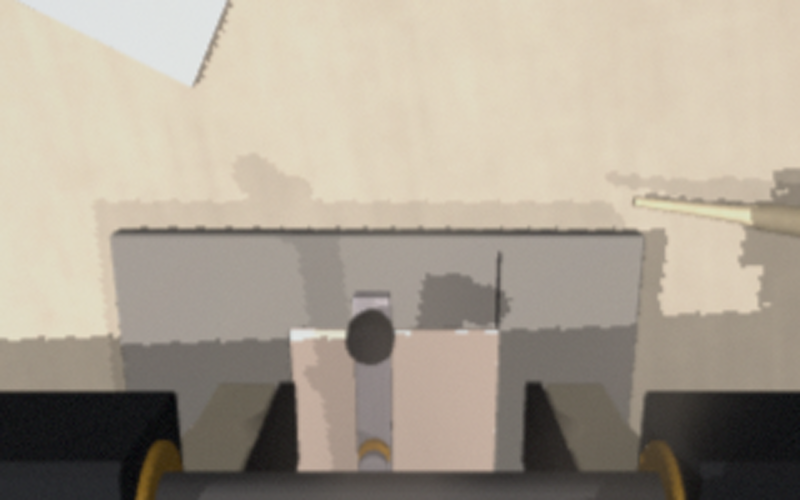

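The arm is down over the plate with the knob at (370,337). The plate's left edge runs (290,331) to (498,330), and its far edge at column 498 meets the line at (498,328). One numeric check, then I hand in.

```bash
python3 - <<'E'
from h import *
im,c,T=load("w5")
f=lambda L,z: np.array([w2j(p) for p in pix2w(c,T,(np.array(L)+.5)/2.5-.5+[120,90],z)]).round(1)
print("left edge",f([(290,331),(498,330)],20),"far edge",f([(498,360),(497,440)],20),"line",f([(499.5,260),(498,328)],18))
print(bot.read_state()["contact_force"]);bot.close_job()
E
```

```text
left edge [[-43.2 -39.   20. ]
 [-43.7  60.6  20. ]] far edge [[-28.4  61.1  20. ]
 [ 14.5  62.   20. ]] line [[-77.8  60.5  18. ]
 [-44.1  60.8  18. ]]
[-0.42731037 -0.0478861   0.43631491]
the job is handed in; nothing more can be done
```

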